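Clamp a mounted photograph in the mounting jig

TASK

Push the mounted photograph across the jig's base plate until its leading edge lies flush against the metal stop bar along its whole length, then push the toggle clamp's upright handle over, away from the photograph and past its dead point, until it snaps down into lock with the rubber foot pressing on the panel. Only push: do not pick up or lift the photograph, and leave everything else where it stands.

Things in the scene. Friction and masses are not known exactly. Their poses are not given: they have to be found in the camera images.
- jig: fixed mounting jig: grey base plate 340 (x) x 280 (y) x 12 mm on the table, origin at the centre of its underside, z up. Its +x is the way the panel is pushed. A stop bar crosses it at x = 0; behind the bar, at y = 0, is a steel toggle clamp (cheeks from x = 24 to 76 mm, 62 mm above the table)
- stop_face (a point): centre of the stop bar's face that the panel must meet (jig x = 0, y = 0), 17 mm above the table; axes as the jig. The aluminium bar is 240 mm long along jig y, 18 mm thick and 14 mm high above the plate
- panel: loose panel, 110 (x) x 165 (y) x 10 mm, 0.1 to 0.2 kg, with a brown photograph on its top, flat on the base plate; origin at the centre of its underside, 12 mm above the table. Its +x edge (leading edge, 55 mm from the origin) faces the stop bar, its -x edge is the one to push. It starts 30 to 50 mm short of the bar, up to 0.12 rad askew, and slides easily (about 1 N)
- panel_lead_a (a point): on the panel's leading edge, half-way up, 77.5 mm to the panel's +y side of its middle (5 mm in from the corner)
- panel_lead_b (a point): on the panel's leading edge, half-way up, 77.5 mm to the panel's -y side of its middle (5 mm in from the corner)
- lever (a joint): angle of the clamp's handle (rad): 0 = upright; open (0 to 0.2) at the start; it swings towards jig +x about an axis along jig y to 1.5 = locked, almost level, pointing away from the panel. The mechanism pushes it back until the dead point at 1.2, then snaps it to 1.5 and holds it. At the grip the push rises to about 5 N near 0.6 and falls to 1 N at the dead point
- lever_pivot (a point): the handle's pivot: jig x = 60 mm, y = 0, 52 mm above the table; axes as the jig
- lever_grip (a point): middle of the part of the handle to push, on its centre line, 95 mm from the pivot (147 mm above the table when upright). The handle's dark rubber grip, 18 mm thick in the swing direction and 24 mm wide, runs from 55 to 115 mm from the pivot
- foot: the clamp's foot (rubber tip of 18 mm diameter) on the clamping arm. The arm, raised at first to about 120 mm above the table, swings down over the bar as the handle goes over and sets the foot on the panel 20 mm inside the bar; sprung, it presses with 1 to 2 N. Origin on the arm's centre line, 28 mm above the foot's tip
- weight: steel paperweight with a knob on top, 40 mm diameter, 52 mm tall, standing on the jig's base plate beside the clamp; origin at the centre of its underside
- loupe: black magnifying loupe, 34 mm diameter, 36 mm tall, standing on the base plate beside the panel; origin at the centre of its underside
- cotton_jar: glass jar of cotton wool with a steel lid, 98 mm diameter, 137 mm tall; origin at the centre of its underside
- adhesive: small amber glass jar with a black cap, 48 mm diameter, 75 mm tall; origin at the centre of its underside
- eraser: white block eraser, 50 x 22 x 14 mm, lying on the base plate behind the bar; origin at the centre of its underside

How it is judged:
By the outcome, as a careful person would: the job done as asked, in the order asked, and still so for the second after the job is handed in, with the robot touching nothing.
It also fails if it takes over 48 s, if anything falls off the work surface, if the arm or the gripper's body presses on something with over 40 N, if the wrist force passes 120 N, or if a joint passes its speed limit or range.

ROBOT

A 7-joint arm with a two-finger parallel gripper is mounted at the origin on the work surface. World frame = base frame: x ahead of the robot, y to its left, z up, the work surface at z = 0. Lengths are in m, angles in rad, forces in N, time in s.
With the tool pointing down it reaches from about 0.4 to 0.875 m from the base axis. Payload 19.3 kg.
Tool frame: the origin (TCP) lies midway between the tips of the shut fingers; the grasp point (between the pads) lies 19 mm behind it; z points along the fingers, y is the line along which they close (so a half turn about z gives the same grasp; the last joint's range is limited). The gripper opens to 85 mm and grips with 20 to 120 N. Pads are 22 mm wide; open, the fingers measure 114 mm over their backs; the gripper's body (76 mm by 85 mm) begins 54 mm behind the grasp point. The pads swing forward as they close: fully open they stand 13 mm farther back than shut.
Start: joints at [1.031, 0.521, -0.036, 1.599, 0.021, 1.021, -0.113], TCP at [0.283, -0.557, 0.231] pointing down, gripper open.
Joint ranges: [-2.91, 2.91], [-0.3, 2.13], [-1.5, 1.42], [0.17, 2.43], [-1.26, 4.41], [0.16, 1.93], [-2.52, 2.52]. Speed limits (rad/s): [1.89, 1.89, 2.39, 2.39, 3.01, 3.01, 3.01].

INTERFACE

Orientations are given as [roll, pitch, yaw] about the fixed x, y, z axes, in that order (R = Rz(yaw) Ry(pitch) Rx(roll)).
In Python, from workcell import * gives the robot as it stands. The module is installed in compiled form; this text tells all that it offers.
- The arm moves only by the tool play_rows, never from a script. Its argument "deltas" is a list of rows, each a list of 7 numbers: the shift along the tool's x, y, z in units of 500 mm (1.0 is 500 mm), then the turn, a rotation vector about the tool's x, y, z in units of 120 degrees (1.0 is 120 degrees), then the closure, from 0 (fully open) to 1 (shut). A call has 1 to 10 rows; each row is the pose to reach, as a shift and turn from the pose commanded when the call began, along the tool's axes at that moment; what a row does not reach only later rows make up. A row lasts 1/10 s, in which the tool goes at most 50 mm and 8.59 degrees, less where a joint would pass 70% of its speed; a pose out of reach is approached as far as the arm can. A call with a number of a shift or a turn outside -1 to 1 is refused whole. A call with a gripper value outside its range is refused whole. The fingers move at their own pace and stop on an object; "newtons" is the grip in N (left out, the last holds). Time passes only in rows, so rows that repeat a pose let the fingers close. It gives the time, the measured TCP pose, the force, the opening and the grip force at its end, in the units of the state.
- observe(): the state, without advancing time (a new reading comes with each control period).
- grab_frame(name): name is "scene" or "side" or "wrist"; returns the picture (400x640x3 uint8, red, green, blue); there is no depth.
- get_calibration(name): a dict with "fovy" (degrees; the focal length in pixels is half the picture's height over the tangent of half this angle, whatever the lens; pixels are square), "cx", "cy" (the principal point, pixels), "xyz" and "rotation" of the camera in the world. Camera axes: x right, y down, z forward; pixel columns grow to the right and rows downward; lengths in m; the calibration is good to about 2 mm. A picture is of the moment at which its call begins: read the wrist's pose just before it. get_calibration takes no time and is no camera call; for the wrist camera it gives the pose at the moment of the call.
- job_done(): hands the job in; it is judged then, once.
The state is a dict: "clock": time; "qpos": joint angles; "qd": joint speeds; "joint_efforts": joint torques, N m; "position": TCP position; "tool_rot": TCP orientation; "force": force on the tool from outside, world axes, zero at the start; "moment": the same for the moment, N m; "grip_width": finger opening in m; "finger_force": force on a finger pad.
Only numpy, scipy, OpenCV 4.12 (cv2) and the standard library are available. Lean on these libraries where they do the work, as an engineer would, in place of code of your own. Each camera call takes 0.05 s, during which the arm holds its last target. There are 200 camera calls.

## Working session

There is one attempt and no reset: what is moved stays moved. The work goes in short steps, Python scripts to look and compute and a tool call to move; the robot and the scene stay as the last step left them, time stands still between calls to the robot, and variables do not carry over. Pictures are saved under pics/ and viewed, at most 10 in all, crops included, and the job is handed in when it is done.

Besides the shell and the picture viewer there is one more tool, called after "Call:" as name([rows], argument=value, ...), one row to a line, values as JSON. play_rows: Moves the arm, as the interface text tells. Its arguments: {"type":"object","properties":{"deltas":{"type":"array"},"newtons":{"type":"number"}},"required":["deltas"]}

```bash
mkdir -p pics; python3 - <<'E'
from workcell import *
import cv2
s=observe();print(s)
for n in("scene","side"):
    c=get_calibration(n);print(n,c)
    cv2.imwrite(f"pics/{n}0.png",grab_frame(n)[:,:,::-1])
E
```

```text
{'clock': 0.0, 'qpos': array([ 1.03082112,  0.52204013, -0.03632341,  1.60000357,  0.02120919,
        1.0211422 , -0.11278833]), 'qd': array([-2.37310766e-04, -7.49658686e-04, -1.68908206e-03,  6.32882111e-05,
       -9.20945808e-04,  1.75512356e-03, -1.81366101e-03]), 'joint_efforts': array([-6.64295676e-04, -9.27073002e+01,  1.97978497e+00, -3.69931519e+01,
        1.79346028e-02,  8.19910958e-03, -4.49823210e-05]), 'position': array([ 0.28272936, -0.55699789,  0.23071111]), 'tool_rot': array([-3.14038868e+00,  9.78945390e-05,  4.69778232e-01]), 'force': array([ 0.31316736,  0.02214031, -0.34263563]), 'moment': array([-0.00330769,  0.06459019, -0.05039369]), 'finger_force': 0.0, 'grip_width': 0.08548725869922884}
scene {'fovy': 49.06042260666104, 'cx': 315.53370035581287, 'cy': 200.40062641043446, 'xyz': array([ 1.33153141, -0.65328092,  0.78736208]), 'rotation': array([-2.14590145,  0.01079325,  0.8695285 ])}
side {'fovy': 45.0623154875001, 'cx': 318.0775626710411, 'cy': 192.0133498933174, 'xyz': array([0.43612662, 0.95953155, 0.85473218]), 'rotation': array([-2.23983234, -0.02207896, -2.99329554])}
```

View pics/scene0.png

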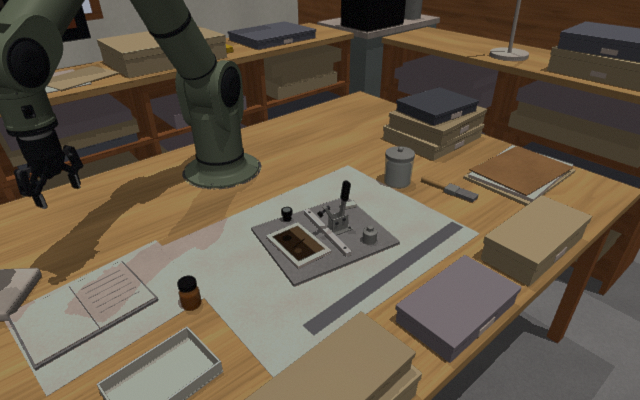

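View pics/side0.png

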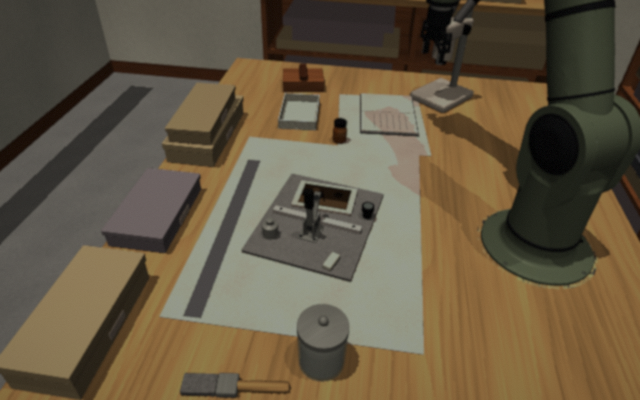

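```bash
python3 - <<'E'
import cv2
a=cv2.imread("pics/scene0.png")[170:290,245:405];cv2.imwrite("pics/s1.png",cv2.resize(a,None,fx=5,fy=5,interpolation=cv2.INTER_CUBIC))
a=cv2.imread("pics/side0.png")[165:285,235:395];cv2.imwrite("pics/d1.png",cv2.resize(a,None,fx=5,fy=5,interpolation=cv2.INTER_CUBIC))
E
```

```text
(no output)
```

View pics/s1.png

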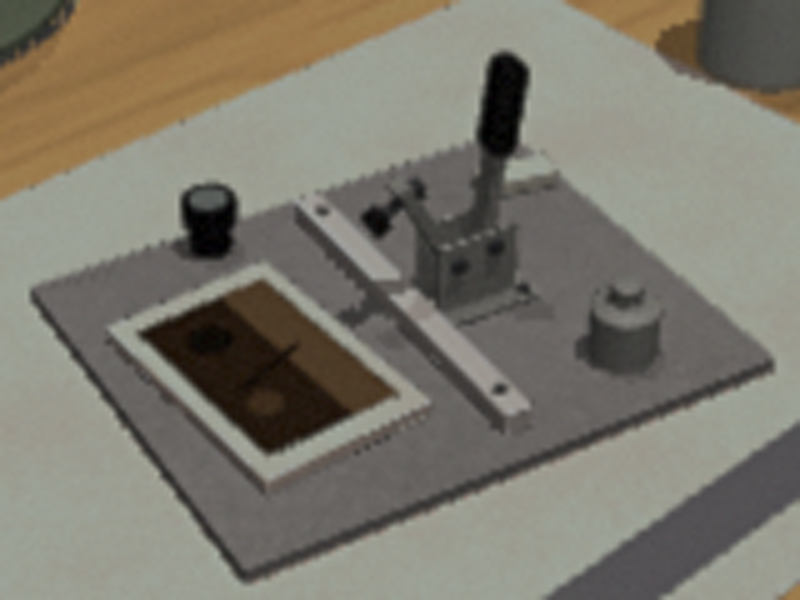

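View pics/d1.png

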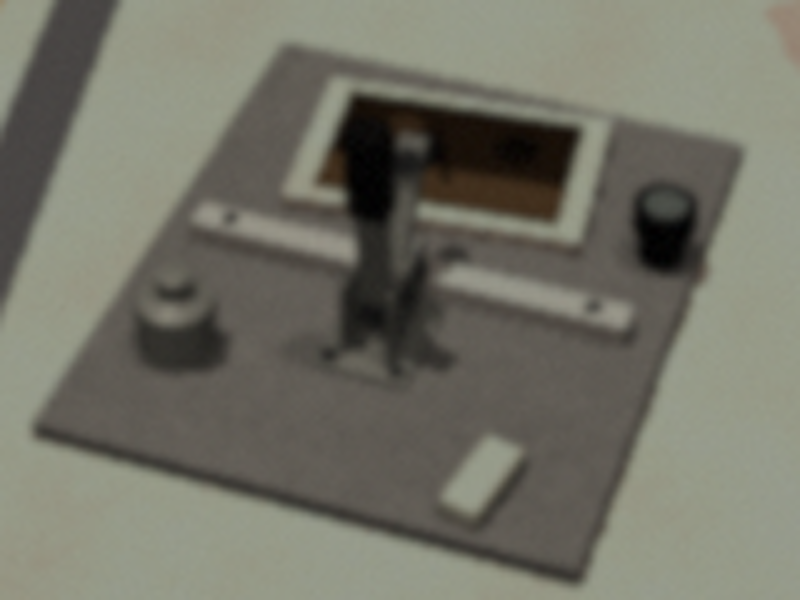

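The crops show the plate, the panel (white border), the bar and the upright handle (grip top at about (508,58) in the scene crop). The side crop gives the same corners, so I'll fit the poses from both views.

```bash
cat > h.py <<'E'
from workcell import *
import numpy as np, cv2
from scipy.spatial.transform import Rotation as R
from scipy.optimize import least_squares
def proj(c,P):
    f=200/np.tan(np.radians(c["fovy"]/2)); r=R.from_euler("xyz",c["rotation"])
    p=r.inv().apply(np.atleast_2d(P)-c["xyz"])
    return p[:,:2]/p[:,2:]*f+[c["cx"],c["cy"]]
def place(q,pts): # q=x,y,yaw
    return R.from_euler("z",q[2]).apply(pts)+[q[0],q[1],0]
def full(px,off,k=5): return (np.array(px,float)+.5)/k-.5+off
E
cat > fit.py <<'E'
from h import *
S,D=get_calibration("scene"),get_calibration("side")
so,do=[245,170],[235,165]
def fit(pts,s,d):
    us,ud=full(s,so),full(d,do)
    ok_s,ok_d=~np.isnan(us[:,0]),~np.isnan(ud[:,0])
    f=lambda q:np.r_[(proj(S,place(q,pts))-us)[ok_s].ravel(),(proj(D,place(q,pts))-ud)[ok_d].ravel()]
    r=least_squares(f,[.6,0,1.5]);print(np.round(r.x,4),"res",np.round(r.fun.reshape(-1,2),1).tolist());return r.x
n=[np.nan]*2
j=fit(np.array([[-.17,.14,.012],[-.17,-.14,.012],[.17,-.14,.012],[.17,.14,.012]]),
 [[32,292],[245,570],[773,362],n],[[745,148],[285,45],[37,430],[582,572]])
p=fit(np.array([[-.055,.0825,.022],[-.055,-.0825,.022],[.055,-.0825,.022],[.055,.0825,.022]]),
 [[108,328],[266,488],[432,404],[262,263]],[[612,120],[332,78],[283,192],[582,245]])
rel=R.from_euler("z",-j[2]).apply([p[0]-j[0],p[1]-j[1],0]);print("panel in jig",rel,p[2]-j[2])
for a in(0,.1,.2):
    P=place(j,np.array([[.06+.115*np.sin(a),0,.052+.115*np.cos(a)],[.06+.055*np.sin(a),0,.052+.055*np.cos(a)]]))
    print(a,((proj(S,P)-so)*5).round(),((proj(D,P)-do)*5).round())
print(((proj(S,place(j,np.array([[0,.12,.026],[0,-.12,.026]])))-so)*5).round())
E
python3 fit.py
```

```text
[0.5601 0.0163 1.3929] res [[-0.7, -1.8], [0.1, -0.9], [0.5, -2.0], [0.0, -1.3], [-0.5, -1.1], [-1.4, -1.2], [0.3, 0.1]]
[ 0.5542 -0.0739  1.4957] res [[-0.6, -0.5], [-0.2, -1.7], [0.0, -0.9], [0.4, -0.9], [0.1, -0.6], [-0.5, -1.0], [-0.9, -0.2], [-0.5, -0.9]]
panel in jig [-0.08973069 -0.01014122  0.        ] 0.10274052159867897
0 [[483.  59.]
 [481. 149.]] [[378. 102.]
 [376. 200.]]
0.1 [[500.  54.]
 [489. 147.]] [[369. 117.]
 [372. 208.]]
0.2 [[517.  52.]
 [497. 146.]] [[361. 134.]
 [369. 216.]]
[[291. 196.]
 [505. 410.]]
```

```bash
cat >> h.py <<'E'
J=np.array([.5601,.0163,1.3929])
def w(x,y,z): return place(J,np.array([[x,y,z]]))[0]
def delta(x,y,z,yaw=J[2]):
    s=observe(); r=R.from_euler("xyz",s["tool_rot"]); t=r.inv().apply(w(x,y,z)-s["position"])/.5
    v=(r.inv()*R.from_euler("xyz",[np.pi,0,yaw])).as_rotvec()/np.radians(120)
    return np.r_[t,v].round(4).tolist()
def injig(P): return R.from_euler("z",-J[2]).apply(np.array(P)-[J[0],J[1],0])
E
python3 - <<'E'
from h import *
print(w(-.2,-.012,.15),delta(-.2,-.012,.15))
S,D=get_calibration("scene"),get_calibration("side")
for n,z,s,d in(("loupe",.048,[210,200],[668,203]),("weight",.06,[628,297],[176,285]),("eraser",.026,[530,165],[490,470])):
    f=lambda q:np.r_[(proj(S,[q[0],q[1],z])-full([s],[245,170])).ravel(),(proj(D,[q[0],q[1],z])-full([d],[235,165])).ravel()]
    r=least_squares(f,[.56,0]);print(n,injig([*r.x,z]),r.fun.round(1))
E
```

```text
[ 0.53651872 -0.18266714  0.15      ] [0.7915, -0.4377, 0.162, -0.0005, -0.0002, -0.4407]
loupe [-0.05857942  0.11871078  0.048     ] [-0.3 -0.7 -0.4 -0. ]
weight [ 0.09586021 -0.09511711  0.06      ] [-0.1 -2.7 -1.  -1.7]
eraser [0.14119421 0.08165159 0.026     ] [-2.4 -0.4 -1.5  1.4]
```

Call:
play_rows([
  [0.08, -0.044, 0.0, 0, 0, -0.05, 0],
  [0.16, -0.088, 0.0, 0, 0, -0.1, 0],
  [0.24, -0.132, 0.0, 0, 0, -0.15, 0],
  [0.32, -0.176, 0.0, 0, 0, -0.2, 0],
  [0.4, -0.22, 0.0, 0, 0, -0.25, 0],
  [0.48, -0.264, 0.02, 0, 0, -0.3, 0],
  [0.56, -0.308, 0.04, 0, 0, -0.35, 0],
  [0.64, -0.352, 0.06, 0, 0, -0.4, 0],
  [0.72, -0.396, 0.08, 0, 0, -0.44, 0],
  [0.7915, -0.4377, 0.12, -0.0005, -0.0002, -0.4407, 0],
])

```text
clock: 1.1
position: [0.5382, -0.1813, 0.1716]
tool_rot: [3.139, 0.001, 1.396]
force: [1.6, -0.2, -0.0]
grip_width: 0.0856
finger_force: 0.0
```

Call:
play_rows([
  [0, 0, 0, 0, 0, 0, 0],
  [0, 0, 0, 0, 0, 0, 0],
  [0, 0, 0, 0, 0, 0, 0],
])

```text
clock: 1.4
position: [0.5363, -0.184, 0.1714]
tool_rot: [3.141, 0.001, 1.392]
force: [0.1, -0.6, 0.1]
grip_width: 0.0852
finger_force: 0.0
```

```bash
python3 - <<'E'
from h import *
s=observe();print(s["position"],s["tool_rot"],injig(s["position"]),delta(-.2,-.012,.06))
c=get_calibration("wrist");print(c)
cv2.imwrite("pics/w0.png",grab_frame("wrist")[:,:,::-1])
E
```

```text
[ 0.5363022  -0.18400116  0.17137058] [3.14107288e+00 1.35460480e-03 1.39155686e+00] [-0.20135128 -0.01202296  0.17137058] [0.003, -0.0002, 0.2227, 0.0002, 0.0006, -0.0006]
{'fovy': 67.68139720441533, 'cx': 320.6286496202714, 'cy': 201.43374968696583, 'xyz': array([ 0.55099846, -0.10261131,  0.31396939]), 'rotation': array([ 2.81611989e+00,  4.19972804e-04, -1.79509899e-01])}
```

View pics/w0.png

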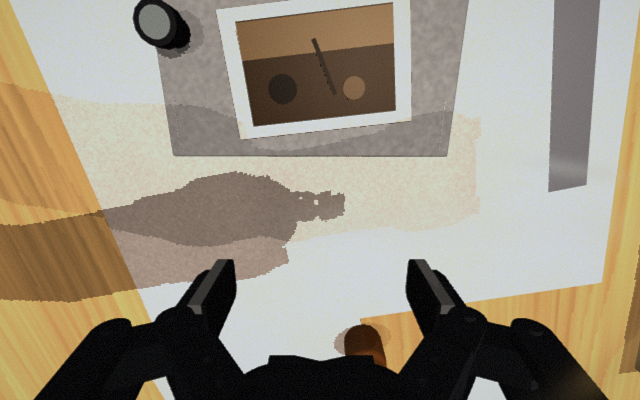

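The wrist view shows the plate's rear edge level at row 156 (columns 174 to 447) and the panel's rear corners at (240,138) and (412,121). I'll check these against the fit.

```bash
python3 - <<'E'
from h import *
c=get_calibration("wrist")
def back(u,z):
    f=200/np.tan(np.radians(c["fovy"]/2));d=R.from_euler("xyz",c["rotation"]).apply([(u[0]-c["cx"])/f,(u[1]-c["cy"])/f,1])
    return injig(c["xyz"]+d*(z-c["xyz"][2])/d[2])
for u,z in(((174,156),.012),((447,156),.012),((240,138),.022),((412,121),.022),((217,10),.022),((411,2),.022)):print(u,back(u,z).round(4))
E
```

```text
(174, 156) [-0.1718  0.1371  0.012 ]
(447, 156) [-0.1724 -0.1405  0.012 ]
(240, 138) [-0.1528  0.0657  0.022 ]
(412, 121) [-0.1372 -0.0986  0.022 ]
(217, 10) [-0.0456  0.0758  0.022 ]
(411, 2) [-0.0401 -0.0885  0.022 ]
```

Call:
play_rows([
  [0.003, 0, 0.05, 0, 0, 0, 0],
  [0.003, 0, 0.1, 0, 0, 0, 0],
  [0.003, 0.002, 0.16, 0, 0, 0, 0],
  [0.003, 0.004, 0.22, 0, 0, 0, 0],
  [0.003, 0.004, 0.27, 0, 0, 0, 0],
  [0.003, 0.004, 0.3, 0, 0, 0, 0],
  [0.003, 0.004, 0.32, 0, 0, 0, 0],
  [0.003, 0.004, 0.334, 0, 0, 0, 0],
  [0.003, 0.004, 0.334, 0, 0, 0, 0],
  [0.003, 0.004, 0.334, 0, 0, 0, 0],
])

```text
clock: 2.45
position: [0.5395, -0.1822, 0.005]
tool_rot: [3.14, 0.001, 1.393]
force: [0.1, 0.4, -0.2]
grip_width: 0.0854
finger_force: 0.0
```

```bash
python3 - <<'E'
from h import *
s=observe();print(s["position"],injig(s["position"]),s["force"],delta(-.165,-.014,.004))
a=grab_frame("scene")[170:290,215:375,::-1];cv2.imwrite("pics/s2.png",cv2.resize(a,None,fx=5,fy=5,interpolation=cv2.INTER_CUBIC))
E
```

```text
[ 0.53947516 -0.18223644  0.00503113] [-0.19905293 -0.01483357  0.00503113] [ 0.12511427  0.41155573 -0.1910107 ] [0.0681, -0.0017, 0.002, 0.0008, 0.0004, -0.0001]
```

View pics/s2.png

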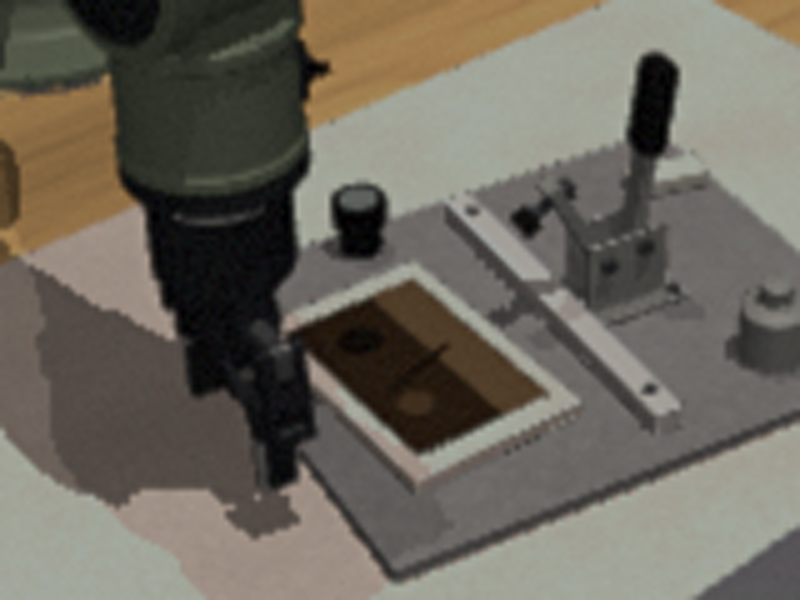

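Call:
play_rows([
  [0.015, 0, 0.002, 0, 0, 0, 0],
  [0.03, 0, 0.002, 0, 0, 0, 0],
  [0.045, 0, 0.002, 0, 0, 0, 0],
  [0.06, 0, 0.002, 0, 0, 0, 0],
  [0.072, 0, 0.002, 0, 0, 0, 0],
  [0.084, 0, 0.002, 0, 0, 0, 0],
  [0.096, 0, 0.002, 0, 0, 0, 0],
  [0.108, 0, 0.002, 0, 0, 0, 0],
  [0.12, 0, 0.002, 0, 0, 0, 0],
  [0.13, 0, 0.002, 0, 0, 0, 0],
])

```text
clock: 3.5
position: [0.5508, -0.1175, 0.0033]
tool_rot: [3.141, 0.001, 1.393]
force: [-0.5, -0.8, 0.4]
grip_width: 0.0853
finger_force: 0.5
```

```bash
python3 - <<'E'
from h import *
s=observe();print(s["position"],injig(s["position"]),s["tool_rot"],s["force"],R.from_euler("z",-J[2]).apply(s["force"]))
E
```

```text
[ 0.55075766 -0.1175172   0.0032621 ] [-0.13335853 -0.01448532  0.0032621 ] [3.14070401e+00 6.95556753e-04 1.39282163e+00] [-0.47055534 -0.78705295  0.37465568] [-0.85790102  0.32385261  0.37465568]
```

Call:
play_rows([
  [0.005, 0, 0, 0, 0, 0, 0],
  [0.01, 0, 0, 0, 0, 0, 0],
  [0.014, 0, 0, 0, 0, 0, 0],
  [0.018, 0, 0, 0, 0, 0, 0],
  [0.02, 0, 0, 0, 0, 0, 0],
])

```text
clock: 4.0
position: [0.5523, -0.1082, 0.0032]
tool_rot: [3.141, 0.001, 1.393]
force: [-0.7, -3.1, -0.0]
grip_width: 0.0859
finger_force: 1.8
```

Call:
play_rows([
  [0.0015, 0, 0, 0, 0, 0, 0],
  [0.003, 0, 0, 0, 0, 0, 0],
  [0.003, 0, 0, 0, 0, 0, 0],
])

```text
clock: 4.3
position: [0.5521, -0.1078, 0.0032]
tool_rot: [3.142, 0.002, 1.392]
force: [-3.3, -6.4, 1.0]
grip_width: 0.0854
finger_force: 3.4
```

Call:
play_rows([
  [0.002, 0, 0, 0, 0, 0, 0],
  [0.004, 0, 0, 0, 0, 0, 0],
  [0.004, 0, 0, 0, 0, 0, 0],
])

```text
clock: 4.6
position: [0.552, -0.1076, 0.0032]
tool_rot: [-3.141, 0.004, 1.39]
force: [-4.7, -15.1, 3.2]
grip_width: 0.0858
finger_force: 7.9
```

```bash
python3 - <<'E'
from h import *
s=observe();print(s["position"],injig(s["position"]),s["tool_rot"],R.from_euler("z",-J[2]).apply(s["force"]),s["moment"])
cv2.imwrite("pics/w1.png",cv2.resize(grab_frame("wrist")[:160,80:580,::-1],None,fx=1.6,fy=1.6,interpolation=cv2.INTER_CUBIC))
E
```

```text
[ 0.55203328 -0.10759006  0.00320582] [-0.12336232 -0.0139841   0.00320582] [-3.1412165   0.00392147  1.39031063] [-15.72834375   1.9970128    3.23132824] [-3.13271416  0.76524438 -0.174218  ]
```

View pics/w1.png

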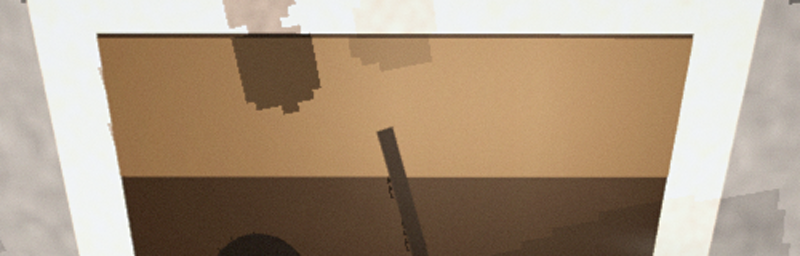

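Call:
play_rows([
  [-0.01, 0, 0, 0, 0, 0, 0],
  [-0.05, 0, 0, 0, 0, 0, 0],
  [-0.06, 0, -0.05, 0, 0, 0, 0],
  [-0.06, 0, -0.14, 0, 0, 0, 0],
  [-0.04, 0, -0.23, 0, 0, 0, 0],
  [0.0, 0, -0.32, 0, 0, 0, 0.5],
  [0.04, 0, -0.4, 0, 0, 0, 1],
  [0.06, 0, -0.45, 0, 0, 0, 1],
  [0.06, 0, -0.45, 0, 0, 0, 1],
  [0.06, 0, -0.45, 0, 0, 0, 1],
])

```text
clock: 5.65
position: [0.5582, -0.075, 0.2283]
tool_rot: [3.14, 0.001, 1.393]
force: [-0.3, 0.2, -1.1]
grip_width: 0.0127
finger_force: 0.0
```

```bash
python3 - <<'E'
from h import *
s=observe();print(s["position"],injig(s["position"]),s["tool_rot"],s["grip_width"]);print(get_calibration("wrist"))
g=grab_frame("wrist")[:,:,::-1];cv2.imwrite("pics/w2raw.png",g)
cv2.imwrite("pics/w2.png",cv2.resize(g[0:280,120:520],None,fx=2,fy=2,interpolation=cv2.INTER_CUBIC))
E
```

```text
[ 0.55815574 -0.07501918  0.22825812] [-0.09022204 -0.01424622  0.22825812] [3.14018072e+00 8.16915950e-04 1.39317070e+00] 0.012664178009639666
{'fovy': 67.68139720441533, 'cx': 320.6286496202714, 'cy': 201.43374968696583, 'xyz': array([0.57257048, 0.00634058, 0.37087443]), 'rotation': array([ 2.81665483e+00, -4.39749885e-04, -1.77888317e-01])}
```

View pics/w2.png

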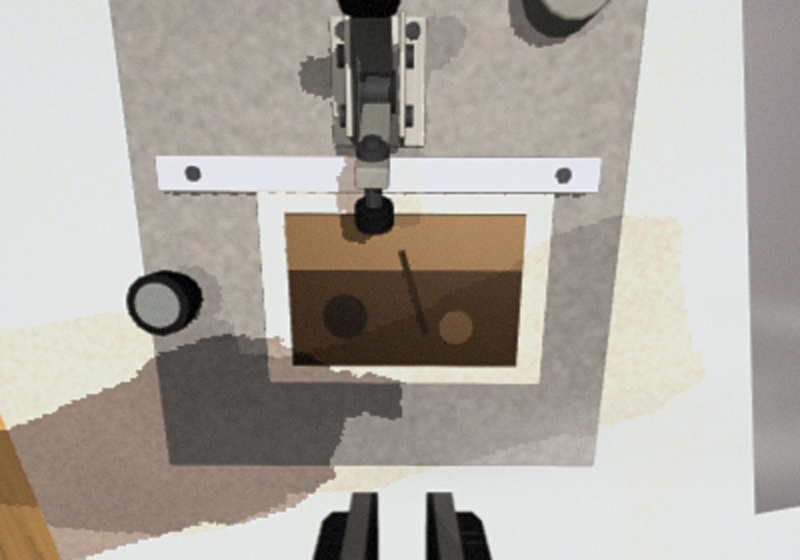

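The wrist view shows the panel's leading edge flush with the bar (row 193 at both columns 258 and 552), with the clamp central. Next is the lever.

```bash
python3 - <<'E'
from h import *
print(delta(.03,-.002,.14))
for t in np.arange(0,1.45,.1):
    s=.09;x=.06+s*np.sin(t)-.009*np.cos(t)-.011;z=.052+s*np.cos(t)+.009*np.sin(t)
    print(round(t,2),round((x-.03)/.5,3),round((.14-z)/.5,3))
E
```

```text
[0.2414, -0.0238, 0.1747, -0.0001, 0.0005, -0.0001]
0.0 0.02 -0.004
0.1 0.038 -0.005
0.2 0.056 -0.004
0.3 0.074 -0.001
0.4 0.092 0.003
0.5 0.109 0.009
0.6 0.125 0.017
0.7 0.14 0.027
0.8 0.155 0.038
0.9 0.168 0.05
1.0 0.18 0.064
1.1 0.19 0.078
1.2 0.199 0.094
1.3 0.207 0.111
1.4 0.212 0.128
```

Call:
play_rows([
  [0.05, -0.005, 0, 0, 0, 0, 1],
  [0.11, -0.012, 0, 0, 0, 0, 1],
  [0.17, -0.02, 0, 0, 0, 0, 1],
  [0.22, -0.0238, 0.0, 0, 0, 0, 1],
  [0.2414, -0.0238, 0.03, 0, 0.0005, 0, 1],
  [0.2414, -0.0238, 0.08, 0, 0.0005, 0, 1],
  [0.2414, -0.0238, 0.13, 0, 0.0005, 0, 1],
  [0.2414, -0.0238, 0.165, 0, 0.0005, 0, 1],
  [0.2414, -0.0238, 0.1747, 0, 0.0005, 0, 1],
  [0.2414, -0.0238, 0.1747, 0, 0.0005, 0, 1],
])

```text
clock: 6.7
position: [0.5672, 0.045, 0.1394]
tool_rot: [-3.14, 0.0, 1.392]
force: [0.7, -0.7, 0.5]
grip_width: 0.0001
finger_force: 0.0
```

```bash
python3 - <<'E'
from h import *
s=observe();print(injig(s["position"]),s["tool_rot"],s["force"],s["grip_width"])
a=grab_frame("scene")[130:290,245:405,::-1];cv2.imwrite("pics/s3.png",cv2.resize(a,None,fx=3.7,fy=3.7,interpolation=cv2.INTER_CUBIC))
E
```

```text
[ 0.02952101 -0.00193218  0.13937762] [-3.14004010e+00  4.43101883e-04  1.39207023e+00] [ 0.66726416 -0.69355047  0.48968743] 6.96358130723364e-05
```

View pics/s3.png

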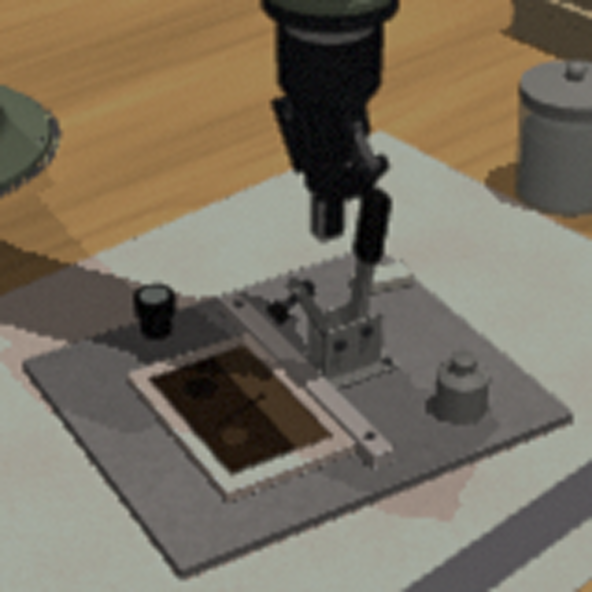

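The closed fingertips at (325,235) stand just in front of the grip at (372,225). The way is clear, so I'll push along the arc.

Call:
play_rows([
  [0.02, 0, -0.004, 0, 0, 0, 1],
  [0.038, 0, -0.005, 0, 0, 0, 1],
  [0.056, 0, -0.004, 0, 0, 0, 1],
  [0.074, 0, -0.001, 0, 0, 0, 1],
  [0.092, 0, 0.003, 0, 0, 0, 1],
  [0.109, 0, 0.009, 0, 0, 0, 1],
])

```text
clock: 7.35
position: [0.578, 0.0998, 0.1363]
tool_rot: [3.14, 0.0, 1.393]
force: [1.5, -6.2, 2.5]
grip_width: -0.0
finger_force: 2.9
```

Call:
play_rows([
  [0.016, 0, 0.008, 0, 0, 0, 1],
  [0.031, 0, 0.018, 0, 0, 0, 1],
  [0.046, 0, 0.029, 0, 0, 0, 1],
  [0.059, 0, 0.041, 0, 0, 0, 1],
  [0.059, 0, 0.041, 0, 0, 0, 1],
])

```text
clock: 7.85
position: [0.5826, 0.1298, 0.1151]
tool_rot: [3.141, -0.0, 1.394]
force: [1.4, -1.9, 2.1]
grip_width: 0.0
finger_force: 1.1
```

Call:
play_rows([
  [0.012, 0, 0.014, 0, 0, 0, 1],
  [0.022, 0, 0.028, 0, 0, 0, 1],
  [0.031, 0, 0.044, 0, 0, 0, 1],
  [0.039, 0, 0.061, 0, 0, 0, 1],
  [0.042, 0, 0.07, 0, 0, 0, 1],
  [0.042, 0, 0.07, 0, 0, 0, 1],
])

```text
clock: 8.45
position: [0.5859, 0.1493, 0.0798]
tool_rot: [-3.141, 0.0, 1.393]
force: [-0.8, -0.1, 0.1]
grip_width: 0.0002
finger_force: 0.0
```

Call:
play_rows([
  [0, 0, -0.03, 0, 0, 0, 1],
  [0, 0, -0.1, 0, 0, 0, 1],
  [0, 0, -0.18, 0, 0, 0, 1],
  [0, 0, -0.26, 0, 0, 0, 1],
  [-0.05, 0, -0.3, 0, 0, 0, 1],
  [-0.15, 0, -0.33, 0, 0, 0, 1],
  [-0.24, 0, -0.35, 0, 0, 0, 1],
  [-0.32, 0, -0.35, 0, 0, 0, 1],
  [-0.32, 0, -0.35, 0, 0, 0, 1],
  [-0.32, 0, -0.35, 0, 0, 0, 1],
])

```text
clock: 9.45
position: [0.558, -0.0093, 0.2572]
tool_rot: [3.139, -0.0, 1.391]
force: [0.2, 0.4, 0.2]
grip_width: -0.0003
finger_force: 0.0
```

```bash
python3 - <<'E'
from h import *
s=observe();print(injig(s["position"]),s["force"])
g=grab_frame("wrist")[:,:,::-1]
a=cv2.resize(g[:330,130:530],(582,480),interpolation=cv2.INTER_CUBIC)
b=cv2.resize(grab_frame("side")[170:285,270:370,::-1],(218,251),interpolation=cv2.INTER_CUBIC)
d=cv2.resize(grab_frame("scene")[190:270,290:360,::-1],(218,229),interpolation=cv2.INTER_CUBIC)
c=np.zeros((480,800,3),np.uint8);c[:,:582]=a;c[:251,582:]=b;c[251:,582:]=d
cv2.imwrite("pics/f.png",c)
E
```

```text
[-0.02556406 -0.00245004  0.25722524] [0.21014334 0.44750556 0.21609925]
```

View pics/f.png

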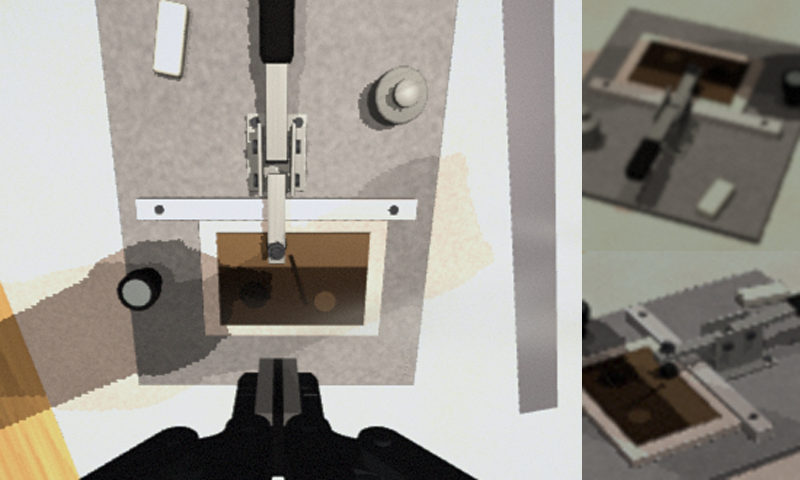

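The handle is level, the foot is on the panel at (277,252), and the leading edge still meets the bar from column 200 to 387 at row 220. The arm is clear, so I'm handing in.

```bash
python3 -c "
from workcell import *
print(job_done())"
```

```text
the job is handed in; nothing more can be done
None
```

The panel is flush against the stop bar, the toggle clamp is locked with its foot on the panel, and the job was handed in at about 9.6 s; the hand-in returned no verdict.

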